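# Hang the graphite reamer on the tool carousel

## Task

Turn the bench-top tool carousel steadily until its one empty forked hook faces the red front mark on the base, then hang the blue-handled reamer from the stand on that hook: slide its shank between the tines and past the sprung orange gate until the gate has closed behind it, lower it gently until the collar rests in the hook's seat, and only then let go. Feel your way and never force it; leave the hook facing the mark, the reamer hanging upright and everything else where it was.

Things in the scene. Friction and masses are not known exactly. Their poses are not given: they have to be found in the camera images.
- carousel: Fixed base of the tool carousel, dark steel disc 190 mm across; origin on the turning axis at table height; local -x points to the red mark. Above it turns a star of five forked hooks, 72 deg apart, four with tools. HEIGHT IS NOT MEASURED: the flat top of the hooks ('hook plate') is 160 to 180 mm above the table, to be felt or seen; it stays put. Hung tools' handles reach 70 mm above it.
- knob_axis (a point): Point on the axis 40 mm above the table that turns with the star. High above it is the yellow wing knob to turn the star by: upright blade 12 mm thick, 46 mm long along this point's x, reaching 20 to 68 mm above the hook plate. This point's -x points to the empty hook. Turning needs 0.2 to 0.4 N m (2 to 4 N at a hook), more when faster; the star stays where it is left.
- turntable (a joint): Turning angle of the star in rad, positive counter-clockwise from above; at 0 the empty hook faces the red mark. Starts between 0.7 and 2.4; stops at -3 and 3.
- free_seat (a point): Turns with the star: straight below the seat centre of the empty hook, 100 mm from the axis, 30 mm above the table (only its x, y tell the seat). The seat is a square recess 30 x 30 mm inside lips 10 mm high on the hook plate; the 26 mm collar goes in from above, onto a cushion. Through it runs the slot, 12 mm wide, its closed end 94 mm from the axis (a shank touching it is 2 mm too far in).
- free_mouth (a point): Turns with the star: straight below the mouth of the empty hook, 145 mm from the axis, 30 mm above the table (only x, y matter). Tines, 8 mm thick, leave the 12 mm slot as far as 132 mm from the axis, then flare to a mouth about 28 mm wide. The gate crosses the slot 127 mm from the axis, centred 13 mm below the hook plate, 5 mm thick.
- gate (a joint): Orange spring gate across the empty hook's slot, rad: 0 closed, swings inward up to 1.45, closes by itself, does not open outward. Pushing it open with the shank takes about 4 to 8 N; it has closed again once the shank is within 2 mm of the seat centre.
- cushion (a joint): Black sprung cushion pads in the empty hook's seat, on either side of the slot: top 5 mm above the hook plate when free; reading is how far they are pressed down, m, 0 to 0.005; stiffness 1.5 N per mm, then hard. The weight of the reamer presses it 0.5 to 1.4 mm.
- front_mark (a point): Fixed point over the red mark, 100 mm from the axis, 30 mm above the table: free_seat lies over it (x, y) when the empty hook faces the mark.
- stand: Fixed light wooden block 70 x 160 x 105 mm high, origin under its centre; two through holes 20 mm wide at local y = -50 and +50 mm, each holding an upright tool by its collar.
- reamer: Blue-handled graphite reamer, 105 to 210 g, upright, round about z; origin at the centre of its collar's underside, at first on the stand's top (z 105 mm). Brass collar 26 mm across, 6 mm high, chamfered below; above it the handle, 24 mm across, from 6 to 66 mm; below it a steel shank 8 mm across to -62 mm, then a dark cone 16 mm across to -100 mm (too wide for the slot).
- spare: Bystander, leave it alone. Orange-handled tool of the same shape in the other hole of the stand; origin at its collar's underside.
- dish_red: Bystander, leave it alone. White dish 90 x 120 x 30 mm with red frit; origin under its centre.
- bowl: Bystander, leave it alone. Wooden bowl 110 mm wide, 45 mm high; origin under its centre.
- jar: Bystander, leave it alone. Amber glass jar 56 mm wide, 85 mm high; origin under its centre.
- bottle: Bystander, leave it alone. Green glass bottle 60 mm wide, 160 mm high; origin under its centre.
- spoon: Bystander, leave it alone. Steel spoon lying on the table; origin under its middle.
- marver: Bystander, leave it alone. Dark flat marver block 80 x 80 x 14 mm; origin under its centre.
Not all that is in view belongs to the job. Leave any green, pink or white look-alike of the reamer alone.

How it is judged (in metres and radians):
On the way, in this order (a step that is already met when the one before it is completed fails the run):
1. the empty hook faces the red mark (seat within 20 mm of it) (horizontal distance between free_seat and front_mark below 0.02 m), for 0.3 s.
2. the reamer, still held, rests on the cushion in the hook's seat behind the closed gate (horizontal distance between reamer and free_seat below 0.005 m and angle between reamer's own z axis and vertical below 0.15 rad and value of joint gate below 0.2 rad and value of joint cushion above 0.0006 m and contact force between the fingers and reamer above 0.5 N), for 0.15 s.
At the end, for the whole second after the job is handed in: The reamer hangs at rest and upright (within 0.1 rad) by its collar on the cushion in the empty hook's seat (its weight on it, axis within 5 mm of the seat centre), released, the gate closed behind it, and that hook still faces the red mark (within 25 mm) (horizontal distance between reamer and free_seat below 0.005 m and angle between reamer's own z axis and vertical below 0.1 rad and value of joint gate below 0.2 rad and horizontal distance between free_seat and front_mark below 0.025 m and value of joint cushion above 0.0003 m and linear speed of reamer below 0.02 m/s); the robot touches nothing.
It fails at once if the reamer pressed on the carousel with more than 20 N (contact force between reamer and carousel above 20 N).
It fails at once if the reamer dropped into the hook (faster than 0.3 m/s there) (horizontal distance between reamer and free_seat below 0.012 m and linear speed of reamer above 0.3 m/s).
It fails at once if the carousel spun faster than 3 rad/s (velocity of joint turntable above 3 rad/s or velocity of joint turntable below -3 rad/s).
It fails at once if the reamer tipped over or dropped (angle between reamer's own z axis and vertical above 0.7 rad or height (world z) of reamer below 0.08 m).
It fails at once if a bystander moved more than 30 mm (distance of any of spare, dish_red, bowl, jar, bottle, spoon, marver from where it was at the start of the episode above 0.03 m).
It also fails if it takes over 72 s, if anything falls off the work surface, if the arm or the gripper's body presses on something with over 40 N, if the wrist force passes 120 N, or if a joint passes its speed limit or range.

## Robot

A 6-joint arm with a two-finger parallel gripper is mounted at the origin on the work surface. World frame = base frame: x ahead of the robot, y to its left, z up, the work surface at z = 0. Lengths are in mm, angles in rad, forces in N, time in s.
With the tool pointing down it reaches from about 350 to 775 mm from the base axis. Payload 7.3 kg.
Tool frame: the origin (TCP) lies at the very end of the fingers, on their centre line; the grasp point (between the pads) lies 19 mm behind it; z points along the fingers, y is the line along which they close (so a half turn about z gives the same grasp; the last joint's range is limited). The gripper opens to 92 mm and grips with 3 to 60 N. Pads are 19 mm wide; open, the fingers measure 130 mm over their backs; the gripper's body (75 mm by 190 mm) begins 47 mm behind the grasp point.
Start: joints at [-1.414, 0.342, 1.524, -0, 1.275, -0.146], TCP at [156.574, -501.128, 226.741] pointing down, gripper open.
Joint ranges: [-2.53, 2.53], [-0.77, 2.02], [0.04, 2.7], [-1, 4.14], [0.28, 2.66], [-3.11, 3.11]. Speed limits (rad/s): [2.57, 2.57, 3.14, 3.14, 3.14, 3.14].

## Interface

Orientations are given as [roll, pitch, yaw] about the fixed x, y, z axes, in that order (R = Rz(yaw) Ry(pitch) Rx(roll)).
In Python, from plant import get_obs, vision, workorder gives the robot as it stands.
- The arm moves only by the shell command python3 -m pendant 'ROWS' [OPENING]. ROWS is a JSON object of lists of equal length, an entry for each row: "dp": the shift along the tool's x, y, z in m, a list of three; "rotation": the turn, a rotation vector about the tool's x, y, z in rad, a list of three. A call has 1 to 8 rows; each row is the pose to reach, as a shift and turn from the pose commanded when the call began, along the tool's axes at that moment; what a row does not reach only later rows make up. A row lasts 1/8 s, in which the tool goes at most 62.5 mm and 10.7 degrees, less where a joint would pass 70% of its speed; a pose out of reach is approached as far as the arm can. A call with a gripper value outside its range is refused whole. OPENING is the finger opening in m, from 0 to 0.0918, set as the call begins (- or left out, the last holds). The fingers move at their own pace and stop on an object; the grip force is fixed at half the most. Time passes only in rows, so rows that repeat a pose let the fingers close. It gives the time, the measured TCP pose, the force, the opening and the grip force at its end, in the units of the state.
- get_obs(): the state, without advancing time (a new reading comes with each control period).
- vision.capture(name): name is "scene" or "side" or "wrist"; returns a dict with "pixels" (384x512x3 uint8, red, green, blue), "vfov" (degrees; the focal length in pixels is half the picture's height over the tangent of half this angle, whatever the lens; pixels are square), "cx", "cy" (the principal point, pixels), "pose" (4x4, takes a point from camera to world coordinates); the wrist camera has in their place "T_tool_cam" (4x4, takes a point from camera to tool coordinates, whose origin is the TCP and whose axes are the flange's). Camera axes: x right, y up, looking along -z (the intrinsics and any distortion apply to the point x, -y, -z); pixel columns grow to the right and rows downward; lengths in mm; the calibration is good to about 2 mm. A picture is of the moment at which its call begins: read the wrist's pose just before it. There is no depth.
- workorder.close_job(): hands the job in; it is judged then, once.
The state is a dict: "time": time; "joint_positions": joint angles; "dq": joint speeds; "tau": joint torques, N m; "tool_pos": TCP position; "tcp_rot": TCP orientation; "contact_force": force on the tool from outside, world axes, zero at the start; "moment": the same for the moment, N m; "grip_width": finger opening in mm; "finger_force": force on a finger pad.
Only numpy, scipy, OpenCV 4.12 (cv2) and the standard library are available. Lean on these libraries where they do the work, as an engineer would, in place of code of your own. Each camera call takes 0.05 s, during which the arm holds its last target. There are 200 camera calls.

## Working session

There is one attempt and no reset: what is moved stays moved. The work goes in short steps, Python scripts to look and compute and a shell command to move; the robot and the scene stay as the last step left them, time stands still between calls to the robot, and variables do not carry over. Pictures are saved under pics/ and viewed, at most 11 in all, crops included, and the job is handed in when it is done.

```bash
ls; mkdir -p pics
python3 - <<'E'
from plant import get_obs, vision
import cv2,numpy as np
o=get_obs();print(o)
for n in ["scene","side"]:
    d=vision.capture(n);print(n,d["vfov"],d["cx"],d["cy"],d["pose"],[k for k in d]);cv2.imwrite(f"pics/{n}0.png",d["pixels"][:,:,::-1])
    np.save(f"pics/{n}0.npy",d,allow_pickle=True)
E
```

```text
pics
{'time': 0.0, 'joint_positions': array([-1.41400643e+00,  3.42678060e-01,  1.52502073e+00,  9.98668801e-06,
        1.27540752e+00, -1.46006504e-01]), 'dq': array([-0.00013311,  0.00068562, -0.00135866, -0.00225182, -0.00120313,
        0.00056401]), 'tau': array([-1.48099913e-03, -4.31247139e+01, -2.44220710e+01,  7.14990450e-02,
        5.59742725e-02, -1.25500501e-04]), 'tool_pos': array([ 156.505964  , -500.69818841,  226.06685549]), 'tcp_rot': array([-3.14009649e+00, -2.29667264e-04,  3.02793311e-01]), 'contact_force': array([ 0.24429277,  0.20147878, -0.97913437]), 'moment': array([ 0.01145145, -0.0007833 ,  0.00728488]), 'finger_force': 0.0, 'grip_width': 91.9429808133513}
scene 52.76530901352848 250.81225931367544 190.1776052203248 [[ 6.59356959e-01 -5.92814389e-01  4.62406208e-01  1.23249696e+03]
 [ 7.51829490e-01  5.20639582e-01 -4.04582307e-01 -5.70874388e+02]
 [-9.04761647e-04  6.14414783e-01  7.88982671e-01  1.25086081e+03]
 [ 0.00000000e+00  0.00000000e+00  0.00000000e+00  1.00000000e+00]] ['pixels', 'vfov', 'cx', 'cy', 'pose']
side 43.443131201578865 253.85057128366208 197.5555970745797 [[ 9.86792524e-01  1.04369400e-01 -1.23885203e-01  4.07574006e+02]
 [-1.61263601e-01  7.05247594e-01 -6.90376624e-01 -9.77479918e+02]
 [ 1.53155471e-02  7.01236665e-01  7.12764038e-01  1.15332354e+03]
 [ 0.00000000e+00  0.00000000e+00  0.00000000e+00  1.00000000e+00]] ['pixels', 'vfov', 'cx', 'cy', 'pose']
```

View pics/scene0.png

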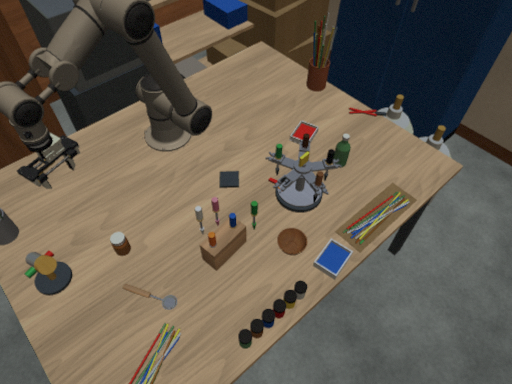

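View pics/side0.png

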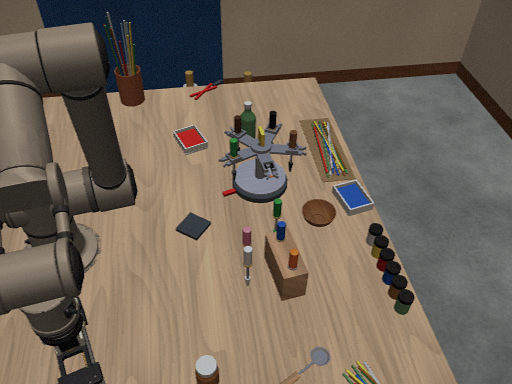

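Run:
```python
import cv2,numpy as np
a=cv2.imread("pics/scene0.png")[130:280,180:380]; b=cv2.imread("pics/side0.png")[90:310,180:350]
a=cv2.resize(a,(400,300),interpolation=cv2.INTER_CUBIC)
a2=cv2.imread("pics/scene0.png")[130:230,250:350];a2=cv2.resize(a2,(400,300)[::-1][:1]*2,interpolation=cv2.INTER_CUBIC)
b=cv2.resize(b,None,fx=600/220,fy=600/220,interpolation=cv2.INTER_CUBIC)[:,:400]
c=np.zeros((600,800+0,3),np.uint8);c[:300,:400]=a;c[300:,:300]=a2;c[:,400:400+b.shape[1]]=b
cv2.imwrite("pics/crop1.png",c)
```

```text
(no output)
```

View pics/crop1.png

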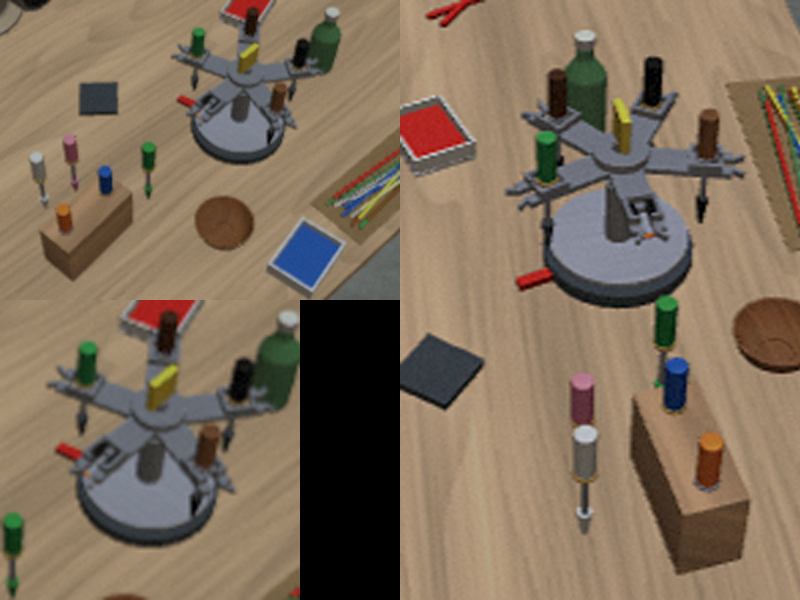

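Candidates for the reamer (scene px): blue (233,220) in the stand, white (199,214), pink (215,204) and green (254,208) free-standing, orange (211,239) in the stand. Only the blue one fits: it has a blue handle and stands in a stand hole, as the enlarged crop confirms. The empty hook points at the side camera (side px ~(269,170)) and the red mark is at (229,191) side / (273,181) scene.

```bash
cat > h.py <<'E'
import numpy as np,cv2
def load(n): return np.load(f"pics/{n}.npy",allow_pickle=True).item()
def ray(d,u,v,P=None):
    P=d["pose"] if P is None else P
    f=d["pixels"].shape[0]/2/np.tan(np.radians(d["vfov"]/2))
    r=np.array([(u-d["cx"])/f,-(v-d["cy"])/f,-1.]);r=P[:3,:3]@r
    return P[:3,3],r/np.linalg.norm(r)
def plane(d,u,v,z,P=None):
    o,r=ray(d,u,v,P);return o+r*(z-o[2])/r[2]
def tri(*rs):
    A=sum(np.eye(3)-np.outer(r,r) for o,r in rs);b=sum((np.eye(3)-np.outer(r,r))@o for o,r in rs)
    p=np.linalg.solve(A,b);return p,[np.linalg.norm((np.eye(3)-np.outer(r,r))@(p-o)) for o,r in rs]
def mask(px,h0,h1,s=110,v=50,win=None):
    m=cv2.inRange(cv2.cvtColor(px,cv2.COLOR_RGB2HSV),(h0,s,v),(h1,255,255))
    if win: z=np.zeros_like(m);x0,x1,y0,y1=win;z[y0:y1,x0:x1]=m[y0:y1,x0:x1];m=z
    return m
def blob(m):
    n,l,st,c=cv2.connectedComponentsWithStats(m)
    i=1+np.argmax(st[1:,4]);return c[i],st[i],l==i
E
python3 - <<'E'
from h import *
S=load("scene0");D=load("side0")
for n,h,ws,wd in [("blue",(105,130),(222,245,205,235),(270,292,215,245)),("orange",(5,18),(200,222,228,250),(285,302,245,275)),("yellow",(22,35),(293,315,145,172),(250,272,120,150)),("redmark",(0,5),(262,280,172,190),(218,240,185,197)),("greenlook",(50,80),(247,262,198,232),(270,285,195,220))]:
    r=[]
    for d,w in ((S,ws),(D,wd)):
        c,st,_=blob(mask(d["pixels"],*h,win=w));r.append(ray(d,*c));print(n,c.round(1),st,end=' ')
        if n=="redmark":print(plane(d,*c,6).round(1),plane(d,*c,15).round(1))
    print('\n ->',[np.round(x,1) for x in tri(*r)])
E
```

```text
blue [232.4 219.1] [229 213   7  14  74] blue [280.6 230. ] [277 221   9  19 136] 
 -> [array([ 636.1, -133.1,  142.6]), array([0.2, 0.2])]
orange [211.8 238.3] [208 232   9  15 105] orange [293.  257.7] [288 248  11  21 176] 
 -> [array([ 649.2, -232.5,  142.6]), array([0.3, 0.3])]
yellow [303.8 158.4] [299 151  11  16  90] yellow [261.1 135.1] [258 126   7  20  77] 
 -> [array([638.8, 205.5, 209.2]), array([0.5, 0.5])]
redmark [272.7 180. ] [269 178   9   5  27] [522.7 171.1   6. ] [527.8 165.7  15. ]
redmark [228.9 191.7] [222 188  15   9  63] [528.2 173.4   6. ] [527.2 164.3  15. ]

 -> [array([527.3, 166.2,  13.5]), array([0.3, 0.3])]
greenlook [254.3 206.1] [251 201   6  14  49] greenlook [277.1 205.1] [274 198   8  19  78] 
 -> [array([644.8, -40.4, 143.9]), array([0.4, 0.4])]
```

Run:
```python
from h import *
from plant import vision
S=load("scene0");D=load("side0")
p=plane(D,271,167,170);print("seat",p,np.degrees(np.arctan2(*(p[:2]-[638.8,205.5])[::-1])))
for n,u,v in [("pink",216,204),("white",199,213)]: print(n,plane(S,u,v,143))
for n,u,v,z in [("bottle top",345,137,160),("jar",120,238,85),("marver",229,179,14),("bowl",292,235,45)]:print(n,plane(S,u,v,z))
w=vision.capture("wrist");print({k:v for k,v in w.items() if k!="pixels"})
```

```text
seat [651.45501302  96.54043587 170.        ] -83.37511423779831
pink [ 548.60832024 -135.8778656   143.        ]
white [ 540.04123788 -203.97902091  143.        ]
bottle top [639.06991396 449.19192022 160.        ]
jar [ 407.24594373 -454.66739877   85.        ]
marver [403.82608112  34.17296277  14.        ]
bowl [778.87731893  23.89826853  45.        ]
{'vfov': 62.75409952607749, 'cx': 254.43337018836982, 'cy': 190.90103558381503, 'T_tool_cam': array([[ 9.09224677e-05,  9.58991462e-01,  2.83434945e-01,
         7.61290314e+01],
       [ 9.99999921e-01, -1.97030776e-04,  3.45858452e-04,
        -1.00287681e+00],
       [ 3.87520709e-04,  2.83434891e-01, -9.58991404e-01,
        -1.58878542e+02],
       [ 0.00000000e+00,  0.00000000e+00,  0.00000000e+00,
         1.00000000e+00]])}
```

```bash
cat >> h.py <<'E'
def pose():
    from plant import get_obs
    from scipy.spatial.transform import Rotation as R
    o=get_obs();T=np.eye(4);T[:3,:3]=R.from_euler('xyz',o["tcp_rot"]).as_matrix();T[:3,3]=o["tool_pos"];return T,o
def go(x,y,z,yaw=None):
    "print the tool-frame shift (m) and turn (rad) to a world TCP target"
    T,o=pose();dp=T[:3,:3].T@(np.array([x,y,z])-T[:3,3])/1000
    t="" if yaw is None else "rotz %.3f"%((o["tcp_rot"][2]-yaw+np.pi)%(2*np.pi)-np.pi)
    print("dp",dp.round(4),t)
def wrist(name):
    from plant import vision
    T,_=pose();d=vision.capture("wrist");d["pose"]=T@d["T_tool_cam"]
    np.save(f"pics/{name}.npy",d,allow_pickle=True);cv2.imwrite(f"pics/{name}.png",d["pixels"][:,:,::-1]);return d
E
python3 -m pendant '{"dp":[[0.06,-0.04,-0.02],[0.11,-0.08,-0.04],[0.17,-0.12,-0.06],[0.22,-0.15,-0.08],[0.28,-0.19,-0.1],[0.33,-0.23,-0.12],[0.33,-0.23,-0.12],[0.33,-0.23,-0.12]],"rotation":[[0,0,-0.1],[0,0,-0.2],[0,0,-0.3],[0,0,-0.4],[0,0,-0.5],[0,0,-0.6],[0,0,-0.7],[0,0,-0.72]]}' 0.0918
python3 -c "from h import *;go(645,130,340,1.71)"
```

```text
time: 1.15
tool_pos: [404.3, -181.2, 347.5]
tcp_rot: [3.14, -0.0, 1.029]
contact_force: [-0.7, -0.3, -0.5]
grip_width: 91.9
finger_force: 0.0
dp [0.3908 0.0456 0.0077] rotz -0.681
```

```bash
python3 -m pendant '{"dp":[[0.06,0.01,0],[0.12,0.01,0],[0.18,0.02,0],[0.24,0.03,0],[0.3,0.035,0],[0.35,0.04,0],[0.39,0.045,0],[0.39,0.045,0]],"rotation":[[0,0,-0.1],[0,0,-0.2],[0,0,-0.3],[0,0,-0.4],[0,0,-0.5],[0,0,-0.6],[0,0,-0.68],[0,0,-0.68]]}'
python3 -c "from h import *;wrist('w1')"
```

```text
time: 2.15
tool_pos: [645.4, 126.9, 343.9]
tcp_rot: [-3.138, -0.0, 1.704]
contact_force: [-0.2, -0.3, -0.7]
grip_width: 92.0
finger_force: 0.0
```

View pics/w1.png

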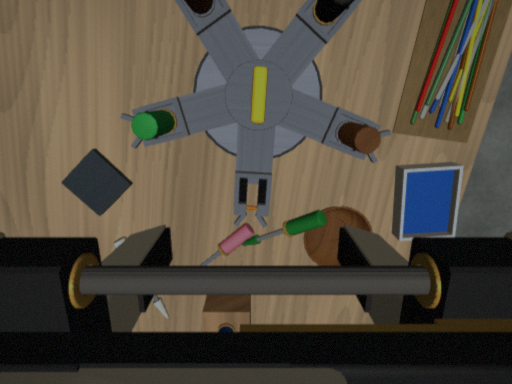

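Wrist view: empty hook at the image bottom (seat ~(253,190), orange gate (252,206)), yellow knob blade (259,95), green-handled hung tool (153,125) on the left, over the mark.

Run:
```python
from h import *
d=load("w1");m=mask(d["pixels"],22,35,150,60,(230,290,50,140));c,st,l=blob(m)
r=cv2.minAreaRect(np.argwhere(l)[:,::-1].astype(np.float32));print(c,st,r)
b=cv2.boxPoints(r);S=load("scene0")
for z in (228,233,238):
    P=np.array([plane(d,*q,z) for q in b]);e=P[1:]-P[:-1];L=np.linalg.norm(e,axis=1);i=L.argmax();print(z,plane(d,*r[0],z),L,np.degrees(np.arctan2(e[i,1],e[i,0])))
g=mask(d["pixels"],5,18,130,60,(240,265,175,215));cg=blob(g);print("gate",cg[:2])
k=(cv2.cvtColor(d["pixels"],cv2.COLOR_RGB2GRAY)<45).astype(np.uint8);k[:170]=0;k[212:]=0;k[:,:232]=0;k[:,275:]=0
n,_,st,ce=cv2.connectedComponentsWithStats(k);print(st,ce)
D=load("side0");a=D["pixels"][155:185,255:285];cv2.imwrite("pics/sd.png",cv2.resize(a[:,:,::-1],None,fx=12,fy=12,interpolation=cv2.INTER_NEAREST))
g=mask(D["pixels"],5,18,130,60,(255,290,150,195));print("gate side",blob(g)[:2])
```

```text
[258.52949062  94.30965147] [251  67  16  56 746] ((258.6384582519531, 94.50768280029297), (13.645624160766602, 55.52548599243164), 3.1798300743103027)
228 [637.19608011 206.78782424 228.        ] [44.32608903 11.12419476 44.3457237 ] -85.11113145864904
233 [637.16315858 206.72775462 233.        ] [43.51954225 10.9217816  43.53881966] -85.111131458649
238 [637.13023705 206.667685   238.        ] [42.71299547 10.71936845 42.73191561] -85.11113145864908
gate (array([251.53658537, 207.56097561]), array([247, 206,  10,   5,  41], dtype=int32))
[[     0      0    512    384 196244]
 [   239    178      8     25    178]
 [   258    179      9     25    186]] [[255.5059161  191.50171725]
 [242.46067416 190.05617978]
 [261.73655914 191.06989247]]
gate side (array([271., 176.]), array([269, 176,   5,   1,   5], dtype=int32))
```

View pics/sd.png

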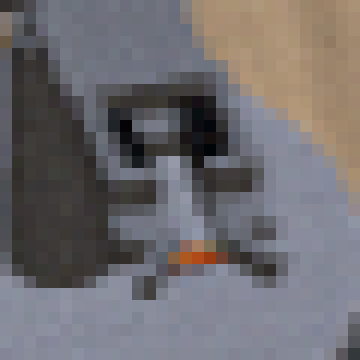

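Run:
```python
from h import *
d=load("w1");D=load("side0");S=load("scene0")
print(tri(ray(d,252.1,190.5),ray(D,269,165.2)))
print("gate",tri(ray(d,251.5,207.6),ray(D,271,176)))
for z in(165,170,175,185):print(z,plane(d,252.1,190.5,z), plane(D,269,165.2,z))
# other tools' handle top views: knob top in scene/side
for n,dd,w in (("S",S,(293,315,145,172)),("D",D,(250,272,120,150))):
    l=blob(mask(dd["pixels"],22,35,110,50,w))[2];yx=np.argwhere(l);print(n,yx.min(0),yx.max(0))
```

```text
(array([645.63075241, 106.03259757, 169.65413848]), [np.float64(1.3641990889629676), np.float64(1.3641990889630862)])
gate (array([647.9357581 ,  78.96089916, 149.04968671]), [np.float64(1.0438100146907783), np.float64(1.0438100146905132)])
165 [644.40787379 104.91183058 165.        ] [648.13174774 111.05628751 165.        ]
170 [644.27434247 106.3709456  170.        ] [646.91474879 105.54930443 170.        ]
175 [644.14081115 107.83006061 175.        ] [645.69774985 100.04232134 175.        ]
185 [643.87374851 110.74829065 185.        ] [643.26375195  89.02835517 185.        ]
S [151 299] [166 309]
D [126 258] [145 264]
```

```bash
python3 -c "from h import *;go(637.2,206.7,250,1.651)"
```

```text
dp [0.0815 0.0033 0.0946] rotz 0.051
```

```bash
python3 -m pendant '{"dp":[[0.04,0.001,0],[0.08,0.003,0.0],[0.0815,0.003,0.04],[0.0815,0.003,0.08],[0.0815,0.003,0.0945],[0.0815,0.003,0.0945]],"rotation":[[0,0,0.05],[0,0,0.05],[0,0,0.05],[0,0,0.05],[0,0,0.05],[0,0,0.05]]}' 0.06
python3 - <<'E'
from h import *
d=wrist("w2");m=mask(d["pixels"],22,35,150,60);c,st,l=blob(m);r=cv2.minAreaRect(np.argwhere(l)[:,::-1].astype(np.float32));print(c,st,r,plane(d,*r[0],232))
go(637.2,206.7,197,1.651)
E
```

```text
time: 2.95
tool_pos: [636.7, 206.0, 252.2]
tcp_rot: [-3.141, 0.0, 1.651]
contact_force: [-0.1, 0.3, 0.5]
grip_width: 60.3
finger_force: 0.0
[256.41500344 218.01376462] [ 247  176   20   84 1453] ((256.5, 217.5), (83.0, 19.0), 90.0) [636.7729995  213.70739498 232.        ]
dp [ 0.0003 -0.0002  0.0566] rotz 0.000
```

```bash
python3 -m pendant '{"dp":[[0,0,0.02],[0,0,0.04],[0,0,0.055],[0,0,0.055]],"rotation":[[0,0,0],[0,0,0],[0,0,0],[0,0,0]]}'; python3 -m pendant '{"dp":[[0,0,0],[0,0,0],[0,0,0],[0,0,0],[0,0,0],[0,0,0]],"rotation":[[0,0,0],[0,0,0],[0,0,0],[0,0,0],[0,0,0],[0,0,0]]}' 0.0
```

```text
time: 3.5
tool_pos: [636.8, 207.2, 197.1]
tcp_rot: [-3.141, 0.0, 1.652]
contact_force: [-0.6, -1.1, 0.6]
grip_width: 60.2
finger_force: 0.0
time: 4.25
tool_pos: [637.8, 207.5, 197.3]
tcp_rot: [3.139, -0.0, 1.652]
contact_force: [4.7, 0.4, -2.0]
grip_width: 12.1
finger_force: 30.0
```

```bash
python3 -m pendant '{"dp":[[0,0.0005,0],[0,0.0005,0],[0,0.0005,0],[0,0.0005,0],[0,0.0005,0],[0,0.0005,0],[0,0.0005,0],[0,0.0005,0]],"rotation":[[0,0,0.05],[0,0,0.13],[0,0,0.22],[0,0,0.31],[0,0,0.4],[0,0,0.49],[0,0,0.58],[0,0,0.65]]}'; python3 -m pendant '{"dp":[[0,0,0],[0,0,0],[0,0,0],[0,0,0],[0,0,0],[0,0,0],[0,0,0],[0,0,0]],"rotation":[[0,0,0.09],[0,0,0.18],[0,0,0.27],[0,0,0.36],[0,0,0.45],[0,0,0.54],[0,0,0.62],[0,0,0.65]]}'
python3 -m pendant '{"dp":[[0,0,0],[0,0,0]],"rotation":[[0,0,0],[0,0,0]]}'
```

```text
time: 5.25
tool_pos: [639.1, 207.2, 197.3]
tcp_rot: [3.138, -0.002, 1.0]
contact_force: [9.6, -0.1, -3.0]
grip_width: 11.8
finger_force: 30.1
time: 6.25
tool_pos: [640.0, 206.1, 197.3]
tcp_rot: [3.138, -0.005, 0.35]
contact_force: [10.6, -3.8, -3.0]
grip_width: 11.9
finger_force: 30.1
time: 6.5
tool_pos: [640.0, 206.1, 197.3]
tcp_rot: [3.139, -0.005, 0.351]
contact_force: [11.3, -4.1, -3.4]
grip_width: 12.0
finger_force: 30.0
```

```bash
python3 -m pendant '{"dp":[[0,0,0],[0,0,0],[0,0,0],[0,0,-0.03],[0,0,-0.07],[-0.03,0,-0.12],[-0.08,0,-0.148],[-0.08,0,-0.148]],"rotation":[[0,0,0],[0,0,0],[0,0,0],[0,0,0],[0,0,0],[0,0,0],[0,0,0],[0,0,0]]}' 0.06
python3 -c "from h import *;wrist('w3')"
```

```text
time: 7.5
tool_pos: [560.7, 179.6, 349.6]
tcp_rot: [3.14, -0.006, 0.353]
contact_force: [0.4, -0.0, -0.5]
grip_width: 60.2
finger_force: 0.0
```

View pics/w3.png

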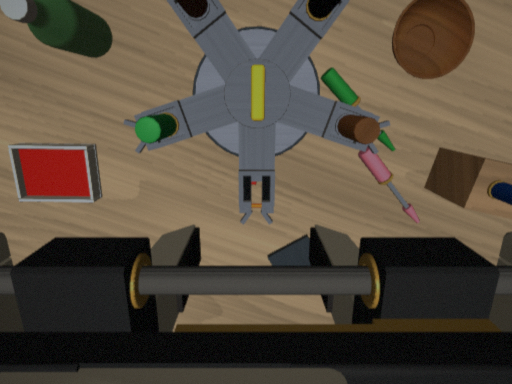

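The empty hook now points to the image bottom: pads at (247,190) and (266,190), gate (257,206), with the red mark showing through the slot at about (254,184).

Run:
```python
from h import *
d=load("w3");c,st,l=blob(mask(d["pixels"],22,35,150,60,(230,290,50,140)));r=cv2.minAreaRect(np.argwhere(l)[:,::-1].astype(np.float32))
k=plane(d,*r[0],232);print("knob",r,k)
g=(cv2.cvtColor(d["pixels"],cv2.COLOR_RGB2GRAY)<45).astype(np.uint8);g[:170]=0;g[210:]=0;g[:,:235]=0;g[:,280:]=0
n,_,st,ce=cv2.connectedComponentsWithStats(g);print(st[1:],ce[1:]);i=1+np.argsort(-st[1:,4])[:2]
s=plane(d,*ce[i].mean(0),169);print("seat",s,s-k,np.degrees(np.arctan2(*(s-k)[:2][::-1])))
print("mark",[blob(mask(d["pixels"],a,b,130,60,(240,275,170,200)))[0] for a,b in((0,4),(174,180))])
b=cv2.boxPoints(r);P=np.array([plane(d,*q,232) for q in b]);e=P[1:]-P[:-1];i=np.linalg.norm(e,axis=1).argmax();print(np.degrees(np.arctan2(e[i,1],e[i,0])))
# disc centre
from plant import vision
for n in("scene","side"):
    v=vision.capture(n);np.save(f"pics/{n}1.npy",v,allow_pickle=True);cv2.imwrite(f"pics/{n}1.png",v["pixels"][:,:,::-1])
```

```text
knob ((257.5, 92.5), (55.0, 13.0), 90.0) [637.4444957  206.23370718 232.        ]
[[243 176   8  25 171]
 [262 176   8  25 185]] [[246.95321637 187.77192982]
 [265.70810811 187.89189189]]
seat [542.88057282 171.80728641 169.        ] [-94.56392288 -34.42642077 -63.        ] -159.99573730003738Traceback (most recent call last):
  File "<stdin>", line 7, in <module>
  File "h.py", line 19, in blob
    i=1+np.argmax(st[1:,4]);return c[i],st[i],l==i
        ~~~~~~~~~^^^^^^^^^^
    return _wrapfunc(a, 'argmax', axis=axis, out=out, **kwds)
    return bound(*args, **kwds)
ValueError: attempt to get argmax of an empty sequence
```

```bash
python3 -c "from h import *;go(663,-208,300,1.92)"
```

```text
dp [-0.0391  0.399   0.0475] rotz -1.567
```

```bash
python3 -m pendant '{"dp":[[-0.004,0.04,0],[-0.008,0.08,0],[-0.012,0.12,0.01],[-0.016,0.16,0.01],[-0.02,0.2,0.02],[-0.024,0.24,0.03],[-0.028,0.28,0.04],[-0.032,0.32,0.047]],"rotation":[[0,0,-0.16],[0,0,-0.32],[0,0,-0.48],[0,0,-0.64],[0,0,-0.8],[0,0,-0.96],[0,0,-1.12],[0,0,-1.28]]}' 0.06
python3 -c "from h import *;go(663,-208,300,1.92)"
```

```text
time: 8.55
tool_pos: [643.3, -132.7, 295.7]
tcp_rot: [-3.139, -0.001, 1.638]
contact_force: [0.3, 0.1, -1.1]
grip_width: 60.3
finger_force: 0.0
dp [-0.0765  0.0146 -0.0045] rotz -0.282
```

```bash
python3 -m pendant '{"dp":[[-0.03,0.005,0],[-0.06,0.01,0],[-0.0765,0.0145,-0.004],[-0.0765,0.0145,-0.004]],"rotation":[[0,0,-0.14],[0,0,-0.28],[0,0,-0.28],[0,0,-0.28]]}'
python3 - <<'E'
from h import *
d=wrist("w4");c,st,l=blob(mask(d["pixels"],105,130));print(c,st);o=[np.array(c)]
S=load("scene0");D=load("side0");R=[ray(S,232.4,219.1),ray(D,280.6,230)]
# round top of the handle: brightest blue part, circle
m=mask(d["pixels"],105,130);print(plane(d,*c,142),plane(d,*c,171))
x0,y0=int(c[0])-60,int(c[1])-60
a=d["pixels"][max(y0,0):y0+120,max(x0,0):x0+120,::-1];cv2.imwrite("pics/w4c.png",cv2.resize(a,None,fx=4,fy=4,interpolation=cv2.INTER_CUBIC));print(x0,y0)
E
```

```text
time: 9.05
tool_pos: [662.4, -208.1, 299.9]
tcp_rot: [-3.14, -0.002, 1.911]
contact_force: [0.9, 1.3, -0.1]
grip_width: 60.2
finger_force: 0.0
[255.11654135  95.41165414] [243  82  25  27 532]
[ 635.50716037 -132.4737549   142.        ] [ 635.62863582 -132.74532165  171.        ]
195 35
```

View pics/w4c.png

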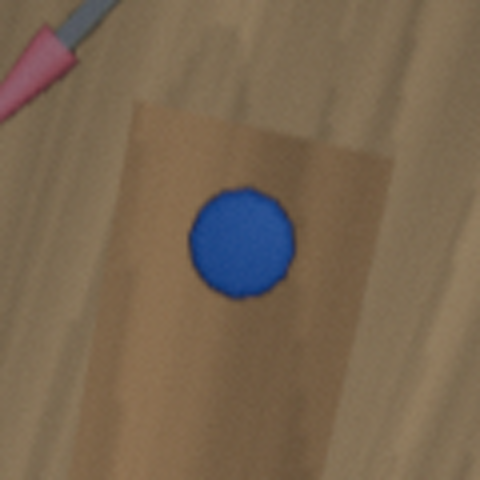

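The blue reamer is seen from straight above at px (255,95), in the stand hole; the position agrees with the two-view fix (636,-133, handle centre z 142.6).

```bash
python3 -c "from h import *;go(635.6,-132.7,130,1.92)"
```

```text
dp [0.0786 0.     0.1704] rotz -0.008
```

```bash
python3 -m pendant '{"dp":[[0.04,0,0],[0.0785,0,0.01],[0.0785,0,0.05],[0.0785,0,0.09],[0.0785,0,0.125],[0.0785,0,0.155],[0.0785,0,0.17],[0.0785,0,0.17]],"rotation":[[0,0,-0.008],[0,0,-0.008],[0,0,-0.008],[0,0,-0.008],[0,0,-0.008],[0,0,-0.008],[0,0,-0.008],[0,0,-0.008]]}' 0.06; python3 -c "from h import *;print(pose()[1]['tool_pos'])"
python3 -m pendant '{"dp":[[0,0,0],[0,0,0],[0,0,0],[0,0,0],[0,0,0],[0,0,0]],"rotation":[[0,0,0],[0,0,0],[0,0,0],[0,0,0],[0,0,0],[0,0,0]]}' 0.0
```

```text
time: 10.1
tool_pos: [635.2, -132.2, 131.4]
tcp_rot: [-3.14, -0.001, 1.921]
contact_force: [-0.1, 0.5, 0.7]
grip_width: 60.1
finger_force: 0.0
[ 635.23967925 -132.18843592  131.36956226]
time: 10.85
tool_pos: [635.8, -133.1, 132.6]
tcp_rot: [3.141, 0.0, 1.921]
contact_force: [-0.8, -0.1, 1.8]
grip_width: 23.2
finger_force: 30.0
```

```bash
python3 -m pendant '{"dp":[[0,0,-0.01],[0,0,-0.03],[0,0,-0.06],[0,0,-0.1],[0,0,-0.14],[0,0,-0.18],[0,0,-0.2],[0,0,-0.2]],"rotation":[[0,0,0],[0,0,0],[0,0,0],[0,0,0],[0,0,0],[0,0,0],[0,0,0],[0,0,0]]}'
python3 - <<'E'
from h import *
import numpy as np
h=np.array([-np.cos(np.radians(20)),-np.sin(np.radians(20))]);s=np.array([542.9,171.8])
a=s+h*80;print(a);go(*a,330,1.92)
E
```

```text
time: 11.85
tool_pos: [636.1, -133.1, 334.2]
tcp_rot: [3.139, 0.002, 1.921]
contact_force: [0.4, 0.2, -1.0]
grip_width: 23.7
finger_force: 30.0
[467.72459034 144.43838853]
dp [ 0.3185 -0.063   0.0032] rotz 0.001
```

```bash
python3 -m pendant '{"dp":[[0.03,-0.006,0],[0.08,-0.016,0],[0.13,-0.026,0],[0.18,-0.036,0],[0.23,-0.046,0],[0.28,-0.055,0],[0.318,-0.063,0.0],[0.318,-0.063,0.0]],"rotation":[[0,0,0],[0,0,0],[0,0,0],[0,0,0],[0,0,0],[0,0,0],[0,0,0],[0,0,0]]}'
python3 - <<'E'
from h import *
h=np.array([-np.cos(np.radians(20)),-np.sin(np.radians(20))]);s=np.array([542.9,171.8])
print(pose()[1]["contact_force"]);go(*(s+h*80),206,1.92)
d=wrist("w5")
from plant import vision
v=vision.capture("side");np.save("pics/side2.npy",v,allow_pickle=True)
E
```

```text
time: 12.85
tool_pos: [465.5, 146.0, 331.3]
tcp_rot: [-3.14, -0.001, 1.925]
contact_force: [-0.3, -0.7, -1.9]
grip_width: 23.6
finger_force: 30.0
[-0.26480141 -0.65931418 -1.92770979]
dp [-0.0023  0.0018  0.1253] rotz 0.005
```

```bash
python3 -m pendant '{"dp":[[-0.001,0.001,0.02],[-0.002,0.002,0.05],[-0.002,0.002,0.08],[-0.002,0.002,0.105],[-0.002,0.002,0.12],[-0.002,0.002,0.1245],[-0.002,0.002,0.1245],[-0.002,0.002,0.1245]],"rotation":[[0,0,0.004],[0,0,0.004],[0,0,0.004],[0,0,0.004],[0,0,0.004],[0,0,0.004],[0,0,0.004],[0,0,0.004]]}'
python3 - <<'E'
from h import *
from plant import vision
h=np.array([-np.cos(np.radians(20)),-np.sin(np.radians(20))]);s=np.array([542.9,171.8])
go(*s,207,1.92)
I=[]
for n,w in(("scene",(230,330,140,215)),("side",(190,290,110,185))):
    v=vision.capture(n);np.save(f"pics/{n}3.npy",v,allow_pickle=True);a=v["pixels"][w[2]:w[3],w[0]:w[1],::-1];I.append(cv2.resize(a,(400,300),interpolation=cv2.INTER_CUBIC))
cv2.imwrite("pics/c3.png",np.hstack(I))
E
```

```text
time: 13.95
tool_pos: [470.5, 142.7, 208.3]
tcp_rot: [3.14, 0.0, 1.916]
contact_force: [-0.6, -0.9, -1.4]
grip_width: 23.4
finger_force: 30.0
dp [0.0029 0.0779 0.0014] rotz -0.004
```

View pics/c3.png

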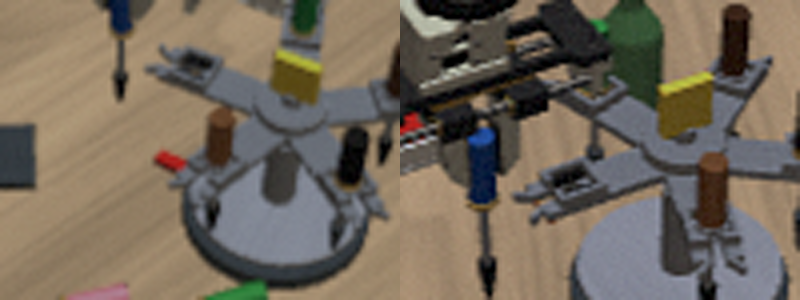

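The held reamer hangs off the mouth (collar ~(260,148) scene, (211,161) side), ahead of the empty hook's seat ((279,155) scene, (232,155) side).

Run:
```python
from h import *
S=load("scene3");D=load("side3")
c,_=tri(ray(S,260.2,148.3),ray(D,210.7,161.3));s,_=tri(ray(S,278.3,155.2),ray(D,232.3,154.8));print(c,_,s)
u=np.array([.94,.342]);n=np.array([.342,-.94]);print("along",(s-c)[:2]@u,"lateral",(s-c)[:2]@n, "dz",c[2]-s[2])
print(pose()[1]["tool_pos"])
for z in (105+36,):
  for n,d,w in(("D",D,(200,222,135,165)),):
    b=blob(mask(d["pixels"],105,130,win=w));print(n,b[:2])
```

```text
[471.89210769 143.04547319 174.95598742] [np.float64(1.0860334096576267), np.float64(1.0860334096576503)] [541.74142011 172.46284007 169.4620115 ]
along 75.71909315437047 lateral -3.7638600223584753 dz 5.4939759225861735
[470.37243436 142.8794412  208.28255783]
D (array([210.11881188, 150.69306931]), array([207, 142,   7,  19, 101], dtype=int32))
```

```bash
python3 -m pendant '{"dp":[[0.003,0.005,-0.004],[0.003,0.01,-0.004],[0.003,0.016,-0.004],[0.003,0.022,-0.004],[0.003,0.028,-0.004],[0.003,0.033,-0.004],[0.003,0.037,-0.004],[0.003,0.04,-0.004]],"rotation":[[0,0,0],[0,0,0],[0,0,0],[0,0,0],[0,0,0],[0,0,0],[0,0,0],[0,0,0]]}'
python3 - <<'E'
from h import *
go(542.9,171.8,212,1.92)
from plant import vision
I=[]
for n,w in(("scene",(230,330,140,215)),("side",(190,290,110,185))):
    v=vision.capture(n);np.save(f"pics/{n}4.npy",v,allow_pickle=True);a=v["pixels"][w[2]:w[3],w[0]:w[1],::-1];I.append(cv2.resize(a,(400,300),interpolation=cv2.INTER_CUBIC))
cv2.imwrite("pics/c4.png",np.hstack(I))
E
```

```text
time: 15.05
tool_pos: [506.8, 159.4, 211.7]
tcp_rot: [-3.141, 0.0, 1.917]
contact_force: [0.0, -0.1, -1.2]
grip_width: 23.6
finger_force: 30.0
dp [-0.0005  0.0382 -0.0004] rotz -0.003
```

View pics/c4.png

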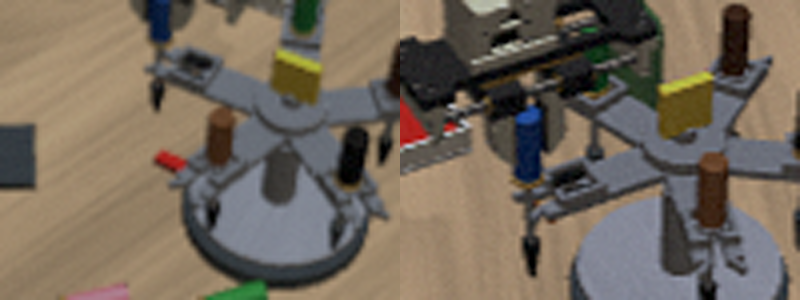

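The shank stands in the flared mouth (scene (258,163), side (222,165)), collar above the tines. Push on in small steps.

```bash
python3 -m pendant '{"dp":[[0,0.004,0],[0,0.007,0],[0,0.01,0],[0,0.012,0],[0,0.014,0],[0,0.014,0]],"rotation":[[0,0,0],[0,0,0],[0,0,0],[0,0,0],[0,0,0],[0,0,0]]}'
```

```text
time: 15.9
tool_pos: [519.2, 163.9, 211.2]
tcp_rot: [-3.139, -0.0, 1.917]
contact_force: [-4.8, -1.7, -0.5]
grip_width: 23.8
finger_force: 30.0
```

```bash
python3 -m pendant '{"dp":[[0,0.002,0],[0,0.004,0],[0,0.006,0],[0,0.008,0],[0,0.01,0],[0,0.01,0]],"rotation":[[0,0,0],[0,0,0],[0,0,0],[0,0,0],[0,0,0],[0,0,0]]}';python3 -c "from h import *;go(542.9,171.8,212,1.92)"
```

```text
time: 16.65
tool_pos: [528.9, 167.8, 211.2]
tcp_rot: [-3.141, -0.001, 1.917]
contact_force: [-3.6, 0.4, -3.5]
grip_width: 23.1
finger_force: 30.0
dp [-0.001   0.0145 -0.0008] rotz -0.003
```

```bash
python3 -m pendant '{"dp":[[0,0.003,0],[0,0.006,0],[0,0.008,0],[0,0.01,0],[0,0.012,0],[0,0.012,0]],"rotation":[[0,0,0],[0,0,0],[0,0,0],[0,0,0],[0,0,0],[0,0,0]]}'
for i in 1 2; do python3 -m pendant '{"dp":[[0,0.001,0],[0,0.001,0]],"rotation":[[0,0,0],[0,0,0]]}';done;python3 -c "from h import *;go(542.9,171.8,212,1.92)"
```

```text
time: 17.4
tool_pos: [541.1, 171.4, 211.9]
tcp_rot: [3.14, 0.001, 1.917]
contact_force: [0.4, -0.3, -1.5]
grip_width: 23.5
finger_force: 30.0
time: 17.65
tool_pos: [541.6, 171.8, 211.7]
tcp_rot: [3.141, 0.0, 1.917]
contact_force: [-0.5, -0.0, -2.0]
grip_width: 23.6
finger_force: 30.0
time: 17.9
tool_pos: [542.4, 172.2, 211.7]
tcp_rot: [3.142, 0.0, 1.917]
contact_force: [-0.2, -0.3, -1.4]
grip_width: 23.8
finger_force: 30.0
dp [-0.0006  0.0003 -0.0003] rotz -0.003
```

```bash
for i in 1 2 3; do python3 -m pendant '{"dp":[[0,0.001,0],[0,0.001,0]],"rotation":[[0,0,0],[0,0,0]]}'|sed -n '2p;4p';done
```

```text
tool_pos: [543.4, 172.6, 211.7]
contact_force: [-0.4, -0.6, -1.1]
tool_pos: [544.3, 172.9, 211.7]
contact_force: [-0.6, 0.6, -1.2]
tool_pos: [545.2, 173.2, 211.7]
contact_force: [0.1, -0.2, -0.8]
```

```bash
for i in 1 2 3; do python3 -m pendant '{"dp":[[0,0.0007,0],[0,0.0007,0]],"rotation":[[0,0,0],[0,0,0]]}'|sed -n '2p;4p';done
```

```text
tool_pos: [545.5, 173.3, 211.6]
contact_force: [-2.2, 0.4, -0.6]
tool_pos: [545.9, 173.5, 211.6]
contact_force: [-4.8, -2.9, 1.3]
tool_pos: [546.1, 173.6, 211.6]
contact_force: [-5.3, -2.5, 3.4]
```

```bash
python3 -m pendant '{"dp":[[0,-0.002,0],[0,-0.0039,0],[0,-0.0039,0.002],[0,-0.0039,0.004],[0,-0.0039,0.006],[0,-0.0039,0.006]],"rotation":[[0,0,0],[0,0,0],[0,0,0],[0,0,0],[0,0,0],[0,0,0]]}'
for i in 1 2 3 4; do python3 -m pendant '{"dp":[[0,0,0.001],[0,0,0.001]],"rotation":[[0,0,0],[0,0,0]]}'|sed -n '2p;4p';done
```

```text
time: 20.15
tool_pos: [543.5, 172.6, 205.4]
tcp_rot: [-3.141, 0.0, 1.917]
contact_force: [0.1, 0.4, -1.0]
grip_width: 23.6
finger_force: 30.0
tool_pos: [543.5, 172.6, 204.6]
contact_force: [0.7, -0.9, -2.6]
tool_pos: [543.5, 172.6, 203.6]
contact_force: [-0.1, -1.0, -0.9]
tool_pos: [543.5, 172.6, 202.6]
contact_force: [0.0, -0.6, -1.8]
tool_pos: [543.4, 172.6, 201.6]
contact_force: [-0.1, -0.3, -2.2]
```

```bash
for i in 1 2 3 4; do python3 -m pendant '{"dp":[[0,0,0.001],[0,0,0.001]],"rotation":[[0,0,0],[0,0,0]]}'|sed -n '2p;4p';done
```

```text
tool_pos: [543.5, 172.6, 200.6]
contact_force: [0.1, -0.5, -1.6]
tool_pos: [543.4, 172.6, 199.6]
contact_force: [1.1, -0.0, -1.1]
tool_pos: [543.5, 172.6, 198.6]
contact_force: [0.3, -1.3, -1.0]
tool_pos: [543.4, 172.6, 197.6]
contact_force: [-0.5, -0.5, -2.0]
```

```bash
for i in 1 2 3 4; do python3 -m pendant '{"dp":[[0,0,0.001],[0,0,0.001]],"rotation":[[0,0,0],[0,0,0]]}'|sed -n '2p;4p';done
```

```text
tool_pos: [543.5, 172.6, 196.6]
contact_force: [-0.6, 0.5, -1.9]
tool_pos: [543.4, 172.6, 195.6]
contact_force: [0.5, -0.2, -1.8]
tool_pos: [543.6, 172.6, 194.7]
contact_force: [0.6, -0.2, -0.5]
tool_pos: [543.6, 172.6, 193.8]
contact_force: [-1.5, 0.4, 0.6]
```

```bash
python3 -m pendant '{"dp":[[0,0,0.0008],[0,0,0.0008],[0,0,0.0008],[0,0,0.0008]],"rotation":[[0,0,0],[0,0,0],[0,0,0],[0,0,0]]}'
python3 - <<'E'
from plant import vision
from h import *
I=[]
for n,w in(("scene",(230,330,140,215)),("side",(190,290,110,185))):
    v=vision.capture(n);np.save(f"pics/{n}5.npy",v,allow_pickle=True);a=v["pixels"][w[2]:w[3],w[0]:w[1],::-1];I.append(cv2.resize(a,(400,300),interpolation=cv2.INTER_CUBIC))
cv2.imwrite("pics/c5.png",np.hstack(I))
E
```

```text
time: 23.65
tool_pos: [543.6, 172.6, 193.0]
tcp_rot: [3.141, 0.0, 1.917]
contact_force: [-0.0, 0.5, 2.7]
grip_width: 23.6
finger_force: 30.0
```

View pics/c5.png

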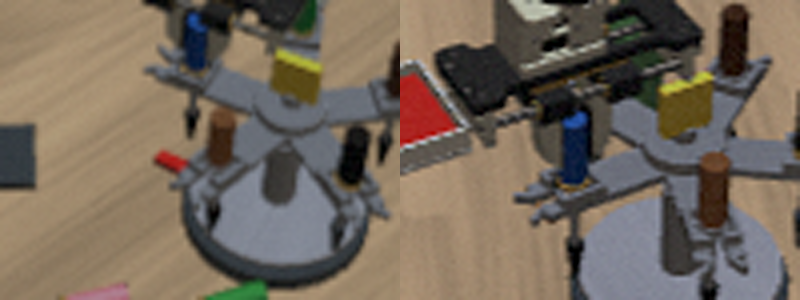

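The reamer sits in the seat (collar ~(233,155) side), upright. The soft 4.5 N rise is the cushion. I'll ease up to about weight equilibrium, then release and withdraw.

```bash
python3 -m pendant '{"dp":[[0,0,-0.0008],[0,0,-0.0015],[0,0,-0.0015],[0,0,-0.0015]],"rotation":[[0,0,0],[0,0,0],[0,0,0],[0,0,0]]}'
python3 -m pendant '{"dp":[[0,0,0],[0,0,0],[0,0,0],[0,0,-0.01],[0,0,-0.03],[0,0,-0.07],[0,0,-0.12],[0,0,-0.12]],"rotation":[[0,0,0],[0,0,0],[0,0,0],[0,0,0],[0,0,0],[0,0,0],[0,0,0],[0,0,0]]}' 0.05
python3 -m pendant '{"dp":[[0,0,-0.02],[0,0,-0.03],[0,0,-0.03],[0,0,-0.03]],"rotation":[[0,0,0],[0,0,0],[0,0,0],[0,0,0]]}'
python3 - <<'E'
from plant import vision
from h import *
I=[]
for n,w in(("scene",(230,330,140,215)),("side",(190,290,110,185))):
    v=vision.capture(n);np.save(f"pics/{n}6.npy",v,allow_pickle=True);a=v["pixels"][w[2]:w[3],w[0]:w[1],::-1];I.append(cv2.resize(a,(400,300),interpolation=cv2.INTER_CUBIC))
cv2.imwrite("pics/c6.png",np.hstack(I))
S,D=load("scene6"),load("side6")
r=[];
for d,w in((S,(265,295,135,165)),(D,(220,245,130,165))):
    b=blob(mask(d["pixels"],105,130,win=w));r.append(ray(d,*b[0]));print(b[:2])
print(tri(*r))
E
```

```text
time: 24.25
tool_pos: [543.5, 172.6, 194.3]
tcp_rot: [-3.142, 0.0, 1.917]
contact_force: [-0.2, -0.2, -0.6]
grip_width: 23.8
finger_force: 30.0
time: 25.25
tool_pos: [545.1, 172.9, 319.6]
tcp_rot: [3.132, 0.002, 1.917]
contact_force: [0.4, 0.1, -0.0]
grip_width: 49.8
finger_force: 0.0
time: 25.75
tool_pos: [543.3, 172.6, 343.5]
tcp_rot: [-3.14, -0.0, 1.917]
contact_force: [0.2, -0.1, 0.5]
grip_width: 50.0
finger_force: 0.0
(array([279.17391304, 149.47826087]), array([276, 143,   7,  14,  69], dtype=int32))
(array([232.7826087 , 145.67826087]), array([229, 137,   8,  19, 115], dtype=int32))
(array([544.39192136, 172.13077159, 204.76379533]), [np.float64(0.1764495499213149), np.float64(0.17644954992136402)])
```

View pics/c6.png

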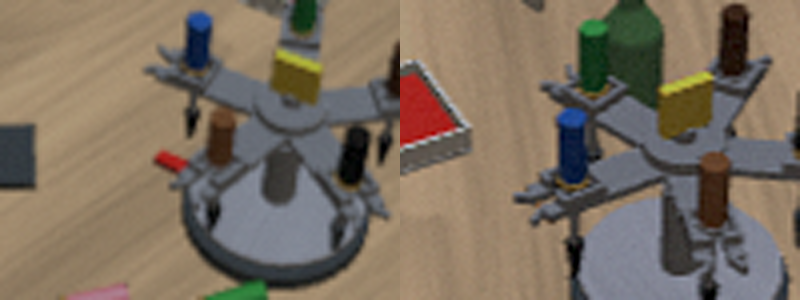

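The reamer hangs upright and seated at scene (279,149) / side (233,146), on the seat centre within about 1 mm, and the gripper is clear.

```bash
python3 -c "from plant import workorder;print(workorder.close_job())"
```

```text
the job is handed in; nothing more can be done
None
```

The blue-handled reamer hangs upright and released in the empty hook, which faces the red mark; the job is handed in at about 26 s, but the interface returned no verdict, and I judged the gate closed from the push force dropping away, not from a picture.

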